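# Put the check weights away from the hook rack

## Task

The spring balance has been checked; now put the three steel check weights away. Lift each one up and off its hook and set it down gently, fully home and upright, in the bore of the wooden block that was made for its size; do not drop, knock or tip the weights, leave the spring balance hanging on its hook, and do not disturb the flask, bottle, jar and aluminium block standing around.

Things in the scene. Friction and masses are not known exactly. Their poses are not given: they have to be found in the camera images.
- weight_large: large steel check weight, 0.58 kg: cylinder 44 mm in diameter, 50 mm tall, with a closed upright wire eye on top, hung on any of the four hooks. Origin: inner top of the eye; z up. Eye: 4 mm wire in the y-z plane, 18 mm wide and 20 mm high inside, top 4 mm above the origin. The cylinder's flat top is 24 mm, its bevelled foot 74 mm below the origin.
- weight_medium: medium steel check weight, 0.37 kg: cylinder 36 mm in diameter, 48 mm tall, with a closed upright wire eye on top, hung on any of the four hooks. Origin: inner top of the eye; z up. Eye: 4 mm wire in the y-z plane, 18 mm wide and 20 mm high inside, top 4 mm above the origin. The cylinder's flat top is 24 mm, its bevelled foot 72 mm below the origin.
- weight_small: small steel check weight, 0.21 kg: cylinder 28 mm in diameter, 46 mm tall, with a closed upright wire eye on top, hung on any of the four hooks. Origin: inner top of the eye; z up. Eye: 4 mm wire in the y-z plane, 18 mm wide and 20 mm high inside, top 4 mm above the origin. The cylinder's flat top is 24 mm, its bevelled foot 70 mm below the origin.
- spring_balance: a slim tubular spring balance, 22 mm in diameter, clear tube with black ends, hanging by an eye like those of the weights; origin at the inner top of its eye, z up, its small lower hook ends 140 mm below. It stays where it hangs.
- hook_rack: fixed bench rack: dark base plate 140 x 300 x 14 mm, two posts at y = +-138 mm, a 16 mm square aluminium bar along y at z = 200 mm (top 208 mm). Origin on the bench under the bar; z up. Four hooks at y = -114, -38, 38, 114 mm stand out from the bar towards the rack's -x (the robot).
- hook_1 (a point): rod centre in the dip of one hook, where an eye hangs (an eye's origin hangs 3 mm above); axes as the rack's. The 5 mm rod comes from the bar 65 mm behind (+x), and in front turns up to a rounded tip 16 mm along -x, 7 mm higher. An eye comes off when raised 8 to 14 mm, then drawn 25 mm along -x.
- hook_2 (a point): the same point of another hook, as hook_1
- hook_3 (a point): the same point of another hook, as hook_1
- hook_4 (a point): the same point of another hook, as hook_1
- weight_block: fixed wooden weight block, 74 (x) x 222 (y) x 34 (z) mm; origin at the centre of its underside, z up. Three round flat-bottomed bores, 20 mm deep, in a row along y, 72 mm apart, each 3 mm wider than its weight, with a 2 mm bevel at the mouth.
- bore_large (a point): centre of the mouth, at the block's top face (34 mm above the bench), of the 47 mm bore for the large weight; axes as the block's, z up. The bore's floor is 20 mm below; with the weight fully home its origin is 54 mm above this point.
- bore_medium (a point): centre of the mouth, at the block's top face (34 mm above the bench), of the 39 mm bore for the medium weight; axes as the block's, z up. The bore's floor is 20 mm below; with the weight fully home its origin is 52 mm above this point.
- bore_small (a point): centre of the mouth, at the block's top face (34 mm above the bench), of the 31 mm bore for the small weight; axes as the block's, z up. The bore's floor is 20 mm below; with the weight fully home its origin is 50 mm above this point.
- flask: tall metal drinking flask with a black cap, 72 mm in diameter, 250 mm tall; origin at the centre of its underside; a bystander, to be left alone
- squeeze_bottle: white squeeze bottle with a red nozzle, 40 mm in diameter, 112 mm tall; origin at the centre of its underside; a bystander, to be left alone
- jar: white screw-lid jar, 49 mm in diameter, 42 mm tall; origin at the centre of its underside; a bystander, to be left alone
- alu_block: aluminium block with four holes in its top, 45 x 60 x 28 mm; origin at the centre of its underside; a bystander, to be left alone
There are look-alikes about, which are no part of the job. Leave any pink or yellow look-alike of the weight_medium alone. What is shaped like the weight_large but green is not meant.

How it is judged:
At the end, for the whole second after the job is handed in: Each of the three weights stands in its own bore of the block, within 5 mm of the bore's centre, its foot within 3 mm of the bore's floor, tilted less than 7 degrees, at rest; the spring balance's eye is within 20 mm of where it hung (horizontal distance between weight_large and bore_large below 0.005 m and z of weight_large in the frame of bore_large below 0.057 m and angle between each of weight_large, weight_medium, weight_small's own z axis and vertical below 0.12 rad and linear speed of each of weight_large, weight_medium, weight_small below 0.02 m/s and horizontal distance between weight_medium and bore_medium below 0.005 m and z of weight_medium in the frame of bore_medium below 0.055 m and horizontal distance between weight_small and bore_small below 0.005 m and z of weight_small in the frame of bore_small below 0.053 m and distance of spring_balance from where it was at the start of the episode below 0.02 m); the robot touches nothing.
It fails at once if a weight is dropped or knocked so that it moves freely, not held, at over 0.4 m/s (a fall of about 8 mm) ((linear speed of weight_large above 0.4 m/s and contact force between the fingers and weight_large below 0.1 N) or (linear speed of weight_medium above 0.4 m/s and contact force between the fingers and weight_medium below 0.1 N) or (linear speed of weight_small above 0.4 m/s and contact force between the fingers and weight_small below 0.1 N)).
It fails at once if a weight is tipped over by more than 45 degrees (angle between any of weight_large, weight_medium, weight_small's own z axis and vertical above 0.785 rad).
It fails at once if the spring balance is taken or knocked off its hook (its eye moves over 20 mm) (distance of spring_balance from where it was at the start of the episode above 0.02 m).
It fails at once if the flask, bottle, jar or aluminium block is pushed away by over 30 mm or tipped by over 23 degrees (distance of any of flask, squeeze_bottle, jar, alu_block from where it was at the start of the episode above 0.03 m or angle between any of flask, squeeze_bottle, jar, alu_block's own z axis and vertical above 0.4 rad).
It also fails if it takes over 72 s, if anything falls off the work surface, if the arm or the gripper's body presses on something with over 40 N, if the wrist force passes 120 N, or if a joint passes its speed limit or range.

## Robot

A 7-joint arm with a two-finger parallel gripper is mounted at the origin on a cart in front of the work surface, level with it; the furniture and walls round the work are solid. World frame = base frame: x ahead of the robot, y to its left, z up, the work surface at z = 0. Lengths are in m, angles in rad, forces in N, time in s.
With the tool pointing down it reaches from about 0.425 to 0.875 m from the base axis. Payload 4.7 kg.
Tool frame: the origin (TCP) lies on the centre line of the jaws, within the pads' length; the fingertips stand 14 mm ahead of it and the grasp point (between the pads) lies 5 mm behind it; z points along the fingers, y is the line along which they close (so a half turn about z gives the same grasp; the last joint's range is limited). The gripper opens to 87 mm and grips with 3 to 60 N. Pads are 19 mm wide; open, the fingers measure 117 mm over their backs; the gripper's body (75 mm by 190 mm) begins 51 mm behind the grasp point.
Start: joints at [1.268, 0.321, -0.07, 1.45, 0.023, 1.371, -0.057], TCP at [0.202, -0.618, 0.237] pointing down, gripper open.
Joint ranges: [-2.86, 2.86], [-0.3, 2.09], [-1.38, 1.24], [0.06, 2.45], [-1.56, 4.7], [0.09, 2.05], [-2.69, 2.69]. Speed limits (rad/s): [2.57, 2.57, 3.14, 3.14, 3.14, 3.14, 3.14].

## Interface

Orientations are given as a rotation vector (axis times angle).
In Python, from bench import ctrl gives the robot as it stands.
- The arm moves only by the tool send_rows, never from a script. Its argument "steps" is a list of rows, each an object of numbers: "tx", "ty", "tz": the shift along the tool's x, y, z in units of 60 mm (1.0 is 60 mm); "turn": the turn about the tool's z in units of 8 degrees (1.0 is 8 degrees); "grip": the opening, from 0 (shut) to 1 (fully open). A call has 1 to 12 rows; each row shifts and turns the commanded pose from where the row before left it, along the tool's axes as they then stand; what a row does not reach is not made up. A row lasts 1/8 s, in which the tool goes at most 62.5 mm and 10.7 degrees, less where a joint would pass 70% of its speed; a pose out of reach is approached as far as the arm can. A call is refused whole if a number of a shift passes 1 or a number of a turn 1, either way. A call with a gripper value outside its range is refused whole. The fingers move at their own pace and stop on an object; "newtons" is the grip in N (left out, the last holds). Time passes only in rows, so rows that do not move let the fingers close. It gives the time, the measured TCP pose, the force, the opening and the grip force at its end, in the units of the state.
- ctrl.get_state(): the state, without advancing time (a new reading comes with each control period).
- ctrl.get_image(name): name is "scene" or "side" or "wrist"; returns a dict with "pixels" (384x512x3 uint8, red, green, blue), "K" (3x3 intrinsics, pixels), "cam_to_world" (4x4, takes a point from camera to world coordinates); the wrist camera has in their place "T_tool_cam" (4x4, takes a point from camera to tool coordinates, whose origin is the TCP and whose axes are the flange's). Camera axes: x right, y down, z forward; pixel columns grow to the right and rows downward; lengths in m; the calibration is good to about 2 mm. A picture is of the moment at which its call begins: read the wrist's pose just before it. There is no depth.
- ctrl.close_job(): hands the job in; it is judged then, once.
The state is a dict: "time": time; "joint_positions": joint angles; "qd": joint speeds; "joint_torque": joint torques, N m; "position": TCP position; "tool_rot": TCP orientation; "ft_force": force on the tool from outside, world axes, zero at the start; "torque": the same for the moment, N m; "grip_width": opening from 0.0 (shut) to 1.0 (fully open); "grip_force": force on a finger pad.
Only numpy, scipy, OpenCV 4.12 (cv2) and the standard library are available. Lean on these libraries where they do the work, as an engineer would, in place of code of your own. Each camera call takes 0.05 s, during which the arm holds its last target. There are 200 camera calls.

## Working session

There is one attempt and no reset: what is moved stays moved. The work goes in short steps, Python scripts to look and compute and a tool call to move; the robot and the scene stay as the last step left them, time stands still between calls to the robot, and variables do not carry over. Pictures are saved under pics/ and viewed, at most 11 in all, crops included, and the job is handed in when it is done.

Besides the shell and the picture viewer there is one more tool, called after "Emit:" as a command line: name --argument value ..., lists and objects as JSON in quotes. send_rows: Moves the arm, as the interface text tells. Its arguments: {"type":"object","properties":{"steps":{"type":"array"},"newtons":{"type":"number"}},"required":["steps"]}

```bash
mkdir -p pics; ls; python3 - <<'E'
from bench import ctrl
import cv2,numpy as np,pickle
s=ctrl.get_state();print({k:np.round(v,3) for k,v in s.items()})
d={}
for n in("scene","side","wrist"):
    i=ctrl.get_image(n);d[n]=i;cv2.imwrite(f"pics/{n}0.png",i["pixels"][:,:,::-1])
    print(n,np.round(i["K"],1).tolist(),np.round(i.get("cam_to_world",i.get("T_tool_cam")),3).tolist())
pickle.dump(d,open("im0.pkl","wb"))
a=cv2.resize(d["scene"]["pixels"],(800,600),interpolation=cv2.INTER_CUBIC);cv2.imwrite("pics/scene0b.png",a[:,:,::-1])
a=cv2.resize(d["side"]["pixels"],(800,600),interpolation=cv2.INTER_CUBIC);cv2.imwrite("pics/side0b.png",a[:,:,::-1])
E
```

```text
pics
{'time': np.float64(0.0), 'joint_positions': array([ 1.268,  0.322, -0.07 ,  1.452,  0.023,  1.371, -0.057]), 'qd': array([ 0.001, -0.   ,  0.002,  0.001, -0.001,  0.001,  0.001]), 'joint_torque': array([-0.0000e+00, -4.9130e+01, -4.0400e-01, -3.1253e+01, -6.4000e-02,
        4.4000e-02,  0.0000e+00]), 'position': array([ 0.202, -0.617,  0.235]), 'tool_rot': array([-3.10e+00, -4.95e-01,  1.00e-03]), 'ft_force': array([-0.229,  0.507, -0.133]), 'torque': array([-0.037, -0.043, -0.002]), 'grip_force': np.float64(0.0), 'grip_width': np.float64(1.002)}
scene [[402.9, 0.0, 249.1], [0.0, 402.9, 188.9], [0.0, 0.0, 1.0]] [[-0.759, -0.46, 0.461, 0.025], [-0.651, 0.52, -0.553, 0.476], [0.016, -0.72, -0.694, 0.898], [0.0, 0.0, 0.0, 1.0]]
side [[409.2, 0.0, 261.2], [0.0, 409.2, 191.6], [0.0, 0.0, 1.0]] [[-0.952, -0.088, 0.293, 0.222], [-0.306, 0.315, -0.898, 0.853], [-0.013, -0.945, -0.327, 0.51], [0.0, 0.0, 0.0, 1.0]]
wrist [[276.5, 0.0, 256.7], [0.0, 276.5, 192.1], [0.0, 0.0, 1.0]] [[-0.0, -0.954, -0.301, 0.083], [1.0, -0.0, 0.001, 0.001], [-0.001, -0.301, 0.954, -0.149], [0.0, 0.0, 0.0, 1.0]]
```

View pics/scene0b.png

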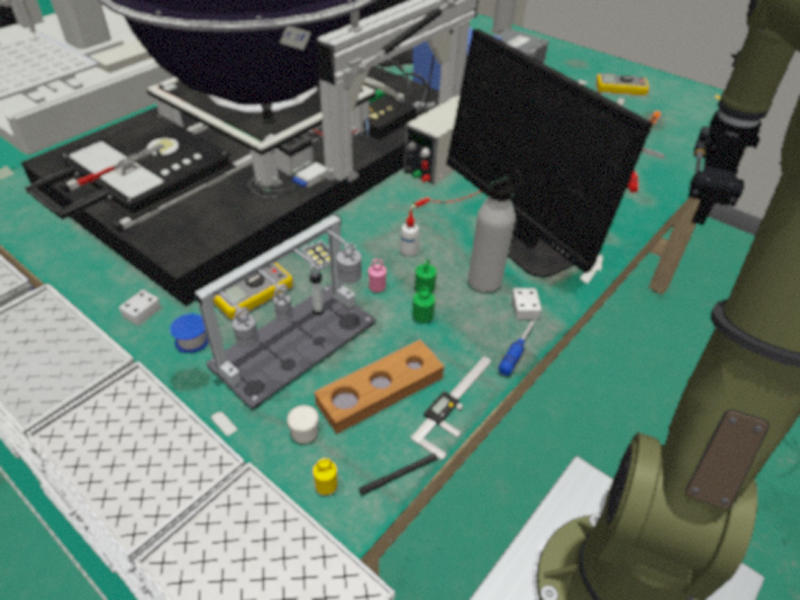

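View pics/side0b.png

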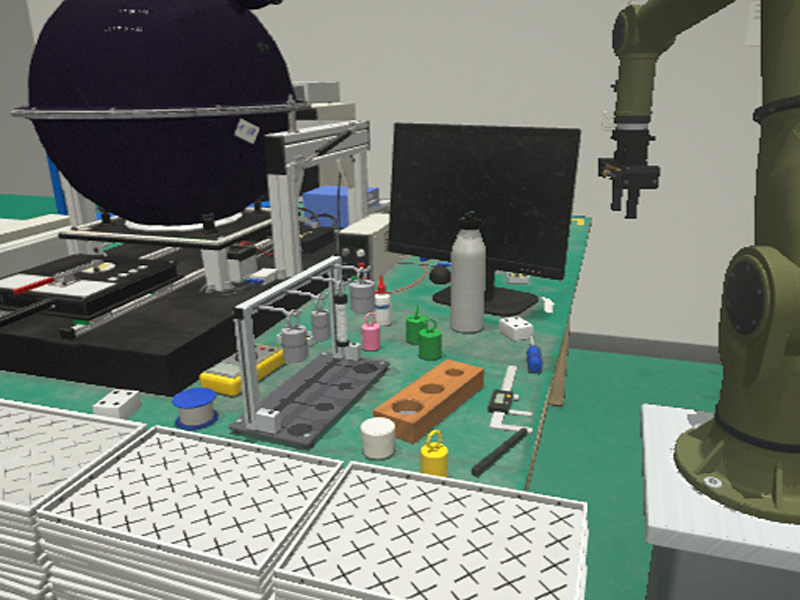

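The overview shows three grey weights on the rack: scene (245,325), (283,303), (348,265). The balance hangs at (317,290). The wooden block is at about (380,385). The pink, yellow and two green weights standing on the bench are the look-alikes.

```bash
python3 - <<'E'
import cv2,pickle
d=pickle.load(open("im0.pkl","rb"))
def crop(n,x0,y0,w,h,s,o):
    a=d[n]["pixels"][y0:y0+h,x0:x0+w];a=cv2.resize(a,None,fx=s,fy=s,interpolation=cv2.INTER_CUBIC)[:,:,::-1].copy()
    for x in range(0,w,20): cv2.putText(a,str(x0+x),(x*s,8),0,.3,(0,0,255));cv2.line(a,(x*s,10),(x*s,16),(0,0,255))
    for y in range(0,h,20): cv2.putText(a,str(y0+y),(0,y*s+4),0,.3,(0,0,255));cv2.line(a,(20,y*s),(26,y*s),(0,0,255))
    cv2.imwrite(o,a)
crop("scene",126,136,160,140,5,"pics/c_scene.png")
crop("side",146,160,160,120,5,"pics/c_side.png")
E
sed -i 's/x/x/' /dev/null
```

```text
sed: couldn't edit /dev/null: not a regular file
```

View pics/c_scene.png

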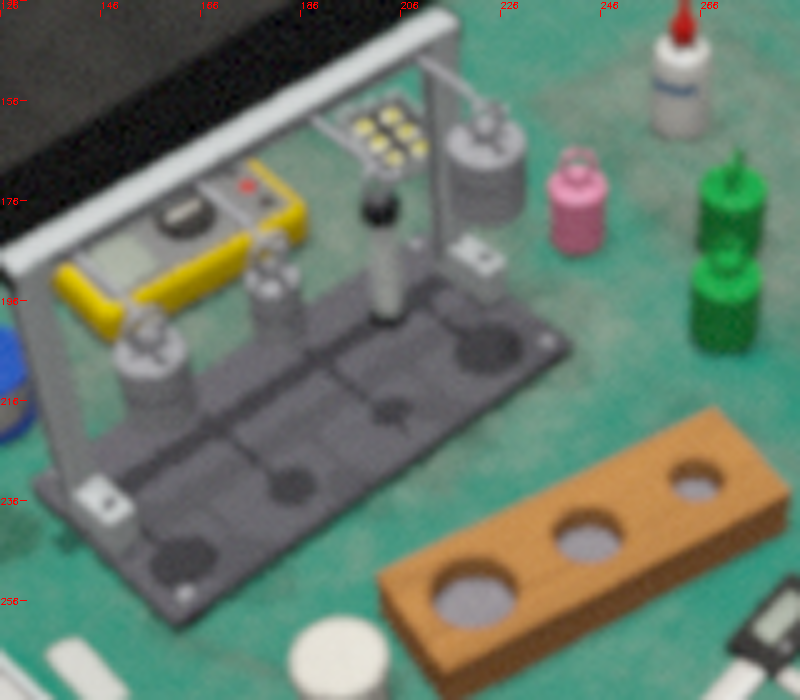

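View pics/c_side.png

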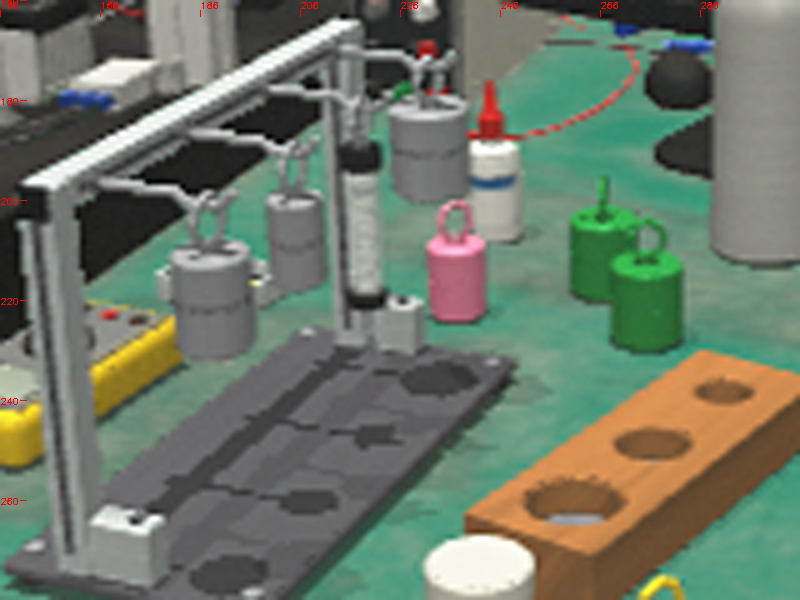

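Near-hook weight: side width is about 16.4 px at the closest range. Far-hook weight: about 15.6 px, some 0.23 m further away, so it should be the large one. The second hook holds the small one (11.6 px). I'll triangulate everything to confirm the sizes.

```bash
cat > h.py <<'E'
import numpy as np,pickle
from scipy.spatial.transform import Rotation as R
d=pickle.load(open("im0.pkl","rb"))
def ray(n,u,v):
    i=d[n];T=np.array(i["cam_to_world"]);r=T[:3,:3]@np.linalg.solve(i["K"],[u,v,1]);return T[:3,3],r/np.linalg.norm(r)
def tri(a,b):
    A=0;B=0
    for o,r in(ray("scene",*a),ray("side",*b)):
        P=np.eye(3)-np.outer(r,r);A=A+P;B=B+P@o
    p=np.linalg.solve(A,B)
    g=[np.linalg.norm((np.eye(3)-np.outer(r,r))@(p-o)) for o,r in(ray("scene",*a),ray("side",*b))]
    return p,max(g)
def plane(n,px,z):
    o,r=ray(n,*px);return o+r*(z-o[2])/r[2]
cs=lambda x,y:((x+.5)/5-.5+126,(y+.5)/5-.5+136)
cd=lambda x,y:((x+.5)/5-.5+146,(y+.5)/5-.5+160)
f=lambda x,y:((x+.5)*.64-.5,(y+.5)*.64-.5)
E
python3 - <<'E'
from h import *
np.set_printoptions(precision=4,suppress=True)
C={"boreL":((475,592),(575,500)),"boreM":((588,534),(653,443)),"boreS":((696,479),(724,390)),
"blkL":((378,578),(467,513)),"blkTop":((715,408),(700,350)),"blkNear":((445,670),(585,555)),
"W1top":((150,352),(212,258)),"W2top":((270,278),(296,203)),"W4top":((487,137),(428,108)),
"eye1":((148,308),(208,192)),"eye4":((488,103),(427,62)),"eye2":((268,238),(295,145)),
"baseL":((38,485),(8,565)),"baseR":((570,345),(517,362)),"barNear":((8,255),(35,185)),"barFar":((448,18),(345,22)),"pinkT":((578,180),(457,242)),"grn1":((733,180),(604,215)),"grn2":((725,262),(648,262)),"balTop":((382,188),(361,148)),"bottleTop":((684,5),(489,90)),"jarT":((338,640),(480,565))}
for k,(a,b) in C.items():
    p,g=tri(cs(*a),cd(*b));print(k,p,round(g,4), plane("scene",cs(*a),.034)[:2] if k[0:2]in("bo","bl") else "", plane("side",cd(*b),.034)[:2] if k[0:2]in("bo","bl") else "")
for k,a,b in(("monR",(650,127),(580,128)),("monL",(475,35),(395,125)),("flaskTop",(505,182),(470,215)),("gantry",(322,42),(270,140))):
    print(k,*tri(f(*a),f(*b)))
for n,px,w in(("W1",cd(212,290),82),("W2",cd(297,240),59),("W4",cd(428,150),79)):
    top={"W1":((150,352),(212,258)),"W2":((270,278),(296,203)),"W4":((487,137),(428,108))}[n]
    p=tri(cs(*top[0]),cd(*top[1]))[0];T=np.array(d["side"]["cam_to_world"])
    print(n,"diam",w/5/409.2*((p-T[:3,3])@T[:3,2]))
E
```

```text
boreL [0.4952 0.0245 0.0345] 0.0019 [0.4933 0.0247] [0.4977 0.0222]
boreM [ 0.4761 -0.0445  0.0339] 0.0018 [ 0.474 -0.044] [ 0.478  -0.0459]
boreS [ 0.4561 -0.1131  0.0347] 0.0019 [ 0.4544 -0.113 ] [ 0.4585 -0.1162]
blkL [0.5399 0.0522 0.0351] 0.0019 [0.5383 0.052 ] [0.543  0.0488]
blkTop [ 0.4823 -0.1629  0.033 ] 0.0019 [ 0.4796 -0.1616] [ 0.4838 -0.1626]
blkNear [0.4752 0.0689 0.0319] 0.0029 [0.4709 0.0705] [0.4773 0.0702]
W1top [0.6417 0.0959 0.1713] 0.0006  
W2top [0.6359 0.0212 0.1716] 0.0004  
W4top [ 0.6299 -0.1346  0.1717] 0.0009  
eye1 [0.6419 0.0927 0.2008] 0.0018  
eye4 [ 0.6287 -0.1344  0.1976] 0.0016  
eye2 [0.6346 0.0202 0.2004] 0.0009  
baseL [0.7469 0.1217 0.0111] 0.0029  
baseR [ 0.5902 -0.1587  0.0139] 0.0014  
barNear [0.7149 0.1178 0.2066] 0.0002  
barFar [ 0.6904 -0.1667  0.2068] 0.0022  
pinkT [ 0.6603 -0.2461  0.0481] 0.0007  
grn1 [ 0.5845 -0.3091  0.0509] 0.0006  
grn2 [ 0.5399 -0.2475  0.0489] 0.0017  
balTop [ 0.6413 -0.0659  0.1711] 0.0009  
bottleTop [ 0.6828 -0.3745  0.1053] 0.0028 [ 0.7381 -0.4495] [ 0.7687 -0.5958]
jarT [0.521  0.0953 0.037 ] 0.0022  
monR [ 0.295  -0.4736  0.4119] 0.004560111815225408
monL [ 0.7204 -0.6041  0.4043] 0.005514211690043174
flaskTop [ 0.5011 -0.4232  0.241 ] 0.002464498722072871
gantry [ 0.9361 -0.3928  0.3893] 0.00042649276626917105
W1 diam 0.036624454353869504
W2 diam 0.028235142494241403
W4 diam 0.04314176047065562
```

Measured diameters are 36.6, 28.2 and 43.1 mm. So W1 (near hook, side crop (212,290)) is the medium, W2 (297,240) the small and W4 (428,150) the large; the grey steel ones on the hooks are meant, and the enlarged crop confirms it. The geometry agrees too: bore spacing 143/2 mm, hook span 231 mm, block top about 34 mm. First I raise and align with the rack.

Emit:
send_rows --steps '[{"tz": -0.4, "turn": 0.3, "grip": 1}, {"tz": -0.4, "turn": 0.3}, {"tz": -0.4, "turn": 0.3}, {"tz": -0.4, "turn": 0.3}, {"tz": -0.4, "turn": 0.3}, {"tz": -0.4, "turn": 0.3}, {"tz": -0.4, "turn": 0.3}, {"tz": -0.4, "turn": 0.3}, {"tz": -0.2, "turn": 0.2}, {"tz": 0}]'

```text
validation failed for argument at $.st...
```

Emit:
send_rows --steps '[{"tx": 0, "ty": 0, "tz": -0.4, "turn": 0.3, "grip": 1}, {"tx": 0, "ty": 0, "tz": -0.4, "turn": 0.3, "grip": 1}, {"tx": 0, "ty": 0, "tz": -0.4, "turn": 0.3, "grip": 1}, {"tx": 0, "ty": 0, "tz": -0.4, "turn": 0.3, "grip": 1}, {"tx": 0, "ty": 0, "tz": -0.4, "turn": 0.3, "grip": 1}, {"tx": 0, "ty": 0, "tz": -0.4, "turn": 0.3, "grip": 1}, {"tx": 0, "ty": 0, "tz": -0.4, "turn": 0.3, "grip": 1}, {"tx": 0, "ty": 0, "tz": -0.4, "turn": 0.3, "grip": 1}, {"tx": 0, "ty": 0, "tz": -0.2, "turn": 0.2, "grip": 1}, {"tx": 0, "ty": 0, "tz": 0, "turn": 0, "grip": 1}]'

```text
time: 1.4
position: [0.2026, -0.6179, 0.4409]
tool_rot: [3.14, -0.072, 0.0]
ft_force: [-0.5, 0.1, -0.7]
grip_width: 1.001
grip_force: 0.0
```

Emit:
send_rows --steps '[{"tx": -0.1, "ty": -0.7, "tz": 0, "turn": 0, "grip": 1}, {"tx": -0.1, "ty": -0.7, "tz": 0, "turn": 0, "grip": 1}, {"tx": -0.1, "ty": -0.7, "tz": 0, "turn": 0, "grip": 1}, {"tx": -0.1, "ty": -0.7, "tz": 0, "turn": 0, "grip": 1}, {"tx": 0.6, "ty": -0.6, "tz": 0, "turn": 0, "grip": 1}, {"tx": 0.6, "ty": -0.6, "tz": 0, "turn": 0, "grip": 1}, {"tx": 0.6, "ty": -0.6, "tz": 0, "turn": 0, "grip": 1}, {"tx": 0.6, "ty": -0.6, "tz": 0, "turn": 0, "grip": 1}, {"tx": 0.6, "ty": -0.6, "tz": 0, "turn": 0, "grip": 1}, {"tx": 0.6, "ty": -0.6, "tz": 0, "turn": 0, "grip": 1}, {"tx": 0, "ty": 0, "tz": 0, "turn": 0, "grip": 1}]'

```text
time: 2.78
position: [0.4144, -0.2387, 0.4392]
tool_rot: [-3.139, 0.058, 0.002]
ft_force: [-0.7, -0.7, -0.0]
grip_width: 0.997
grip_force: 0.0
```

Emit:
send_rows --steps '[{"tx": 0.35, "ty": -0.6, "tz": 0.1, "turn": 0, "grip": 1}, {"tx": 0.35, "ty": -0.6, "tz": 0.1, "turn": 0, "grip": 1}, {"tx": 0.35, "ty": -0.6, "tz": 0.1, "turn": 0, "grip": 1}, {"tx": 0.35, "ty": -0.6, "tz": 0.1, "turn": 0, "grip": 1}, {"tx": 0.35, "ty": -0.6, "tz": 0.1, "turn": 0, "grip": 1}, {"tx": 0.35, "ty": -0.6, "tz": 0.1, "turn": 0, "grip": 1}, {"tx": 0, "ty": 0, "tz": 0, "turn": 0, "grip": 1}, {"tx": 0, "ty": 0, "tz": 0, "turn": 0, "grip": 1}]'

```text
time: 3.78
position: [0.5474, -0.0346, 0.4037]
tool_rot: [3.14, -0.075, -0.003]
ft_force: [-0.0, -1.1, -0.1]
grip_width: 1.002
grip_force: 0.0
```

```bash
cat >> h.py <<'E'
def wcam(st,im):
    T=np.eye(4);T[:3,:3]=R.from_rotvec(st["tool_rot"]).as_matrix();T[:3,3]=st["position"];return T@np.array(im["T_tool_cam"])
def wplane(st,im,px,z):
    T=wcam(st,im);r=T[:3,:3]@np.linalg.solve(im["K"],[px[0],px[1],1]);o=T[:3,3];return o+r*(z-o[2])/r[2]
def wproj(st,im,p):
    T=np.linalg.inv(wcam(st,im));q=T[:3,:3]@np.array(p)+T[:3,3];u=np.array(im["K"])@q;return u[:2]/u[2]
E
python3 - <<'E'
from bench import ctrl
import cv2
from h import *
s=ctrl.get_state();i=ctrl.get_image("wrist");pickle.dump((s,i),open("w1.pkl","wb"))
print(s["position"],s["tool_rot"],s["time"])
for n,p in dict(L=(.495,.0235,.034),M=(.476,-.045,.034),S=(.456,-.114,.034),W1=(.6417,.0959,.172),W2=(.636,.0212,.172),W4=(.63,-.1346,.172)).items(): print(n,wproj(s,i,p))
a=cv2.resize(i["pixels"],(800,600),interpolation=cv2.INTER_CUBIC);cv2.imwrite("pics/w1.png",a[:,:,::-1])
E
```

```text
[ 0.54735031 -0.03463923  0.40366988] [ 3.13965109e+00 -7.47996337e-02 -2.73327366e-03] 3.775
L [227.43110567 179.37166135]
M [263.13548653 187.12600985]
S [298.45790537 195.21115235]
W1 [152.68246767 100.77490968]
W2 [210.13190209 102.49446658]
W4 [329.31990565 101.34764263]
```

View pics/w1.png

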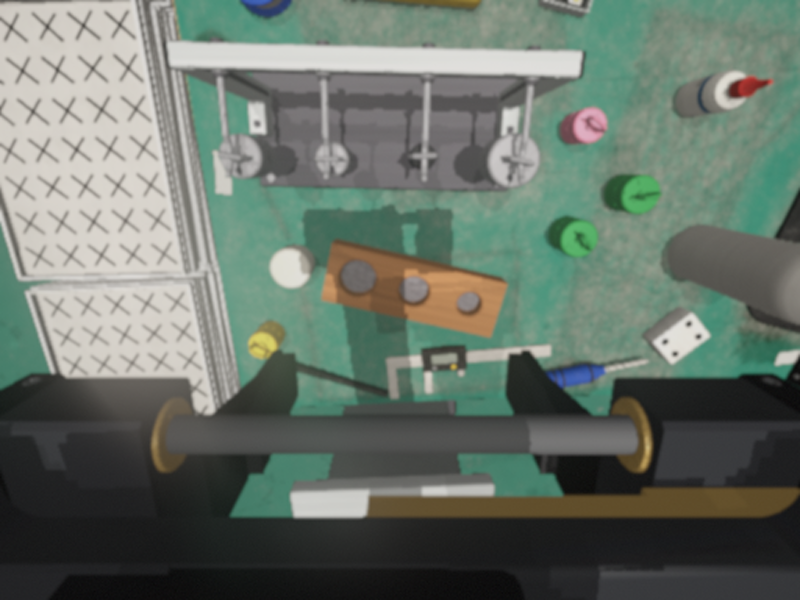

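The wrist view agrees with the triangulation: bores at 800-px (358,277), (414,290), (469,302); weights at (241,157), (331,159), (513,160). I'll look closer over the block so the same camera measures both the bores and the weights.

Emit:
send_rows --steps '[{"tx": -0.2, "ty": 0.04, "tz": 0.6, "turn": 0, "grip": 1}, {"tx": -0.2, "ty": 0.04, "tz": 0.6, "turn": 0, "grip": 1}, {"tx": -0.2, "ty": 0.04, "tz": 0.6, "turn": 0, "grip": 1}, {"tx": -0.2, "ty": 0.04, "tz": 0.6, "turn": 0, "grip": 1}, {"tx": -0.2, "ty": 0.04, "tz": 0.6, "turn": 0, "grip": 1}, {"tx": -0.15, "ty": 0, "tz": 0.5, "turn": 0, "grip": 1}, {"tx": 0, "ty": 0, "tz": 0, "turn": 0, "grip": 1}, {"tx": 0, "ty": 0, "tz": 0, "turn": 0, "grip": 1}]'

```text
time: 4.82
position: [0.4793, -0.0428, 0.196]
tool_rot: [3.14, -0.075, 0.004]
ft_force: [0.3, 0.6, 0.5]
grip_width: 0.998
grip_force: 0.0
```

```bash
python3 - <<'E'
from bench import ctrl
import cv2
from h import *
s=ctrl.get_state();i=ctrl.get_image("wrist");pickle.dump((s,i),open("w2.pkl","wb"))
print(s["position"],s["tool_rot"],s["time"])
for n,p in dict(L=(.495,.0235,.034),M=(.476,-.045,.034),S=(.456,-.114,.034)).items(): print(n,wproj(s,i,p))
x0,y0,w,h=150,120,210,130
a=cv2.resize(i["pixels"][y0:y0+h,x0:x0+w],None,fx=3.8,fy=3.8,interpolation=cv2.INTER_CUBIC);cv2.imwrite("pics/w2.png",a[:,:,::-1])
E
```

```text
[ 0.47932424 -0.04278458  0.19600692] [ 3.13997665 -0.07497632  0.00366127] 4.825
L [197.80454302 169.8297986 ]
M [258.08601693 182.98391211]
S [317.01833299 196.53613355]
```

View pics/w2.png

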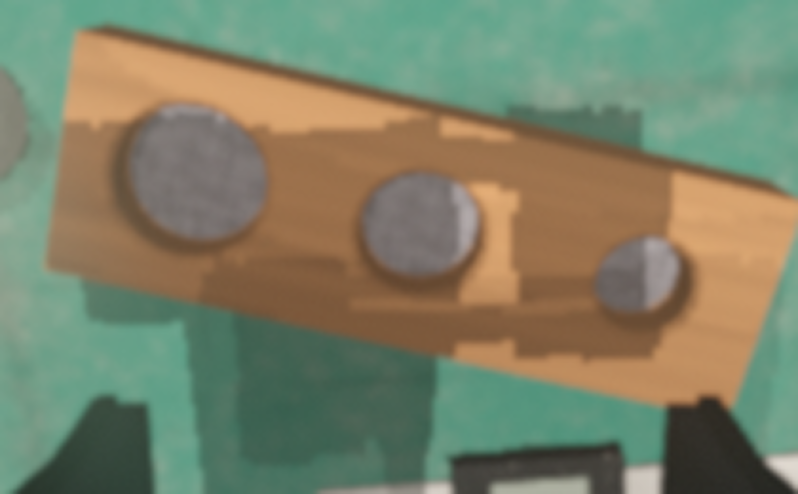

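Bore mouths in the crop: L (191,175), M (420,230), S (643,281).

```bash
python3 - <<'E'
from h import *
s,i=pickle.load(open("w2.pkl","rb"))
g=lambda x,y:(150+(x+.5)/3.8-.5,120+(y+.5)/3.8-.5)
P=[wplane(s,i,g(*p),.034)[:2] for p in((191.5,175),(420.5,230),(643,281))]
print(P,np.linalg.norm(P[0]-P[2]));u=P[0]-P[2];u/=np.linalg.norm(u);c=np.mean(P,0)
print("fit",[c+k*.072*u for k in(1,0,-1)],np.degrees(np.arctan2(-u[0],u[1])))
print("corners",[wplane(s,i,g(*p),.034)[:2] for p in((80,30),(47,268),(798,200),(738,405))])
s,i=pickle.load(open("w1.pkl","rb"))
for n,p,z in(("L",(358,277),.034),("M",(414,290),.034),("S",(469,302),.034),("W1",(241,157),.172),("W2",(331,159),.172),("W4",(513,160),.172)): print(n,wplane(s,i,f(*p),z))
E
```

```text
[array([0.49970681, 0.0204211 ]), array([ 0.4792827 , -0.04771798]), array([ 0.4595826 , -0.11608856])] 0.1422843607469907
fit [array([0.49982805, 0.02128269]), array([ 0.47952404, -0.04779515]), array([ 0.45922003, -0.11687298])] -16.379615611765214
corners [array([0.54371609, 0.04795741]), array([0.47269191, 0.06826263]), array([ 0.48318167, -0.16260305]), array([ 0.41599728, -0.14754681])]
L [0.49938975 0.0202246  0.034     ]
M [ 0.47931746 -0.04834813  0.034     ]
S [ 0.46023945 -0.11700443  0.034     ]
W1 [0.64219915 0.09401028 0.172     ]
W2 [0.63703806 0.01909306 0.172     ]
W4 [ 0.62898571 -0.13309114  0.172     ]
```

Emit:
send_rows --steps '[{"tx": 0, "ty": 0, "tz": -0.6, "turn": 0, "grip": 0.75}, {"tx": 0.2, "ty": 0.2, "tz": -0.6, "turn": 0, "grip": 0.75}, {"tx": 0.37, "ty": 0.2, "tz": -0.55, "turn": 0, "grip": 0.75}, {"tx": 0.5, "ty": 0.25, "tz": 0, "turn": 0, "grip": 0.75}, {"tx": 0.5, "ty": 0.25, "tz": 0, "turn": 0, "grip": 0.75}, {"tx": 0.5, "ty": 0.25, "tz": 0, "turn": 0, "grip": 0.75}, {"tx": 0.5, "ty": 0.25, "tz": 0, "turn": 0, "grip": 0.75}, {"tx": 0, "ty": 0, "tz": 0, "turn": 0, "grip": 0.75}, {"tx": 0, "ty": 0, "tz": 0, "turn": 0, "grip": 0.75}]'

```text
time: 6.0
position: [0.6287, -0.1324, 0.3003]
tool_rot: [-3.14, 0.072, -0.001]
ft_force: [-0.5, 0.8, -0.0]
grip_width: 0.75
grip_force: 0.0
```

```bash
python3 - <<'E'
from bench import ctrl
import cv2
from h import *
s=ctrl.get_state();i=ctrl.get_image("wrist");pickle.dump((s,i),open("w3.pkl","wb"))
print(s["position"],s["tool_rot"],s["time"])
print(wproj(s,i,(.6295,-.1335,.172)))
x0,y0,w,h=60,70,240,160
a=cv2.resize(i["pixels"][y0:y0+h,x0:x0+w],None,fx=3.3,fy=3.3,interpolation=cv2.INTER_CUBIC);cv2.imwrite("pics/w3.png",a[:,:,::-1])
print("tray",tri(f(45,288),f(145,425)),tri(f(241,466),f(352,466)),tri(f(130,370),f(340,470)))
E
```

```text
[ 0.62867774 -0.13243542  0.30026655] [-3.14027952e+00  7.22261118e-02 -1.11088792e-03] 6.0
[257.14091716 187.64434484]
tray (array([0.81867847, 0.27798776, 0.16451611]), np.float64(0.08540872363073175)) (array([0.50335042, 0.23340575, 0.06227616]), np.float64(0.0030947102448561515)) (array([0.54086324, 0.31125349, 0.19054636]), np.float64(0.09868156892548746))
```

View pics/w3.png

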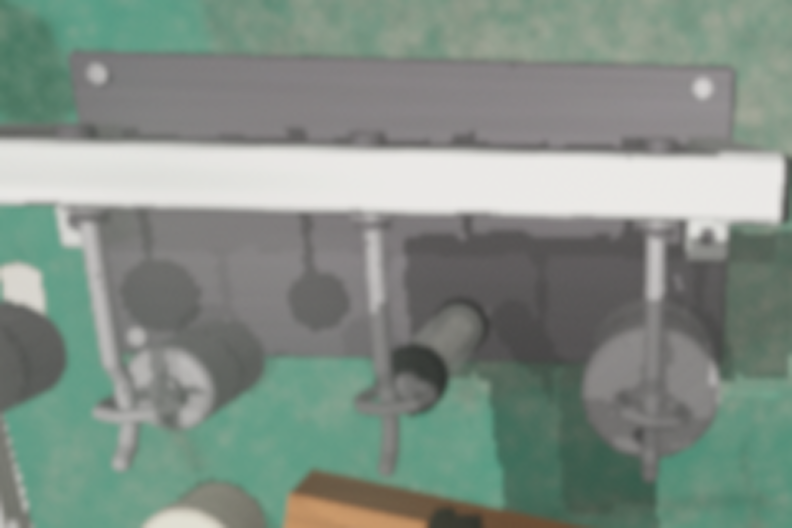

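Large disc in crop at (651,392), giving world (.629,-.133), within about 1 mm of the prediction. Descend and grip.

Emit:
send_rows --steps '[{"tx": 0, "ty": 0.015, "tz": 0.4, "turn": 0, "grip": 0.75}, {"tx": 0, "ty": 0, "tz": 0.4, "turn": 0, "grip": 0.75}, {"tx": 0, "ty": 0, "tz": 0.4, "turn": 0, "grip": 0.75}, {"tx": 0, "ty": 0, "tz": 0.4, "turn": 0, "grip": 0.75}, {"tx": 0, "ty": 0, "tz": 0.4, "turn": 0, "grip": 0.75}, {"tx": 0, "ty": 0, "tz": 0.27, "turn": 0, "grip": 0.75}, {"tx": 0, "ty": 0, "tz": 0, "turn": 0, "grip": 0.6}, {"tx": 0, "ty": 0, "tz": 0, "turn": 0, "grip": 0.56}, {"tx": 0, "ty": 0, "tz": 0, "turn": 0, "grip": 0.53}, {"tx": 0, "ty": 0, "tz": 0, "turn": 0, "grip": 0.5}, {"tx": 0, "ty": 0, "tz": 0, "turn": 0, "grip": 0.4}, {"tx": 0, "ty": 0, "tz": 0, "turn": 0, "grip": 0.3}]' --newtons 30

```text
time: 7.55
position: [0.6288, -0.1336, 0.1637]
tool_rot: [-3.141, 0.072, -0.001]
ft_force: [-0.5, -0.0, 1.9]
grip_width: 0.491
grip_force: 29.9
```

Emit:
send_rows --steps '[{"tx": 0, "ty": 0, "tz": -0.06, "turn": 0, "grip": 0.3}, {"tx": 0, "ty": 0, "tz": -0.06, "turn": 0, "grip": 0.3}, {"tx": 0, "ty": 0, "tz": -0.06, "turn": 0, "grip": 0.3}, {"tx": 0, "ty": 0, "tz": 0, "turn": 0, "grip": 0.3}, {"tx": 0, "ty": 0, "tz": 0, "turn": 0, "grip": 0.3}]'

```text
time: 8.18
position: [0.6283, -0.1338, 0.174]
tool_rot: [3.141, -0.073, -0.001]
ft_force: [-0.5, -0.5, -6.1]
grip_width: 0.492
grip_force: 29.9
```

Emit:
send_rows --steps '[{"tx": -0.15, "ty": 0, "tz": 0, "turn": 0, "grip": 0.3}, {"tx": -0.15, "ty": 0, "tz": 0, "turn": 0, "grip": 0.3}, {"tx": -0.2, "ty": 0, "tz": 0, "turn": 0, "grip": 0.3}, {"tx": -0.25, "ty": 0, "tz": 0, "turn": 0, "grip": 0.3}, {"tx": -0.25, "ty": 0, "tz": 0, "turn": 0, "grip": 0.3}, {"tx": 0, "ty": 0, "tz": 0, "turn": 0, "grip": 0.3}]'

```text
time: 8.93
position: [0.5672, -0.1313, 0.1743]
tool_rot: [3.139, -0.073, -0.001]
ft_force: [0.9, -0.0, -4.4]
grip_width: 0.492
grip_force: 29.9
```

Emit:
send_rows --steps '[{"tx": -0.2, "ty": -0.25, "tz": 0, "turn": 0, "grip": 0.3}, {"tx": -0.3, "ty": -0.4, "tz": 0, "turn": 0, "grip": 0.3}, {"tx": -0.3, "ty": -0.4, "tz": 0, "turn": 0, "grip": 0.3}, {"tx": -0.2, "ty": -0.4, "tz": 0, "turn": 0, "grip": 0.3}, {"tx": -0.1, "ty": -0.4, "tz": 0.1, "turn": 0, "grip": 0.3}, {"tx": -0.1, "ty": -0.35, "tz": 0.2, "turn": 0, "grip": 0.3}, {"tx": -0.04, "ty": -0.28, "tz": 0.3, "turn": 0, "grip": 0.3}, {"tx": 0, "ty": 0, "tz": 0.3, "turn": 0, "grip": 0.3}, {"tx": 0, "ty": 0, "tz": 0, "turn": 0, "grip": 0.3}, {"tx": 0, "ty": 0, "tz": 0, "turn": 0, "grip": 0.3}]'

```text
time: 10.18
position: [0.5016, 0.0203, 0.1205]
tool_rot: [3.141, -0.075, 0.001]
ft_force: [0.9, 1.1, -5.2]
grip_width: 0.494
grip_force: 29.9
```

```bash
python3 - <<'E'
from bench import ctrl
import cv2
from h import *
s=ctrl.get_state();print(s["position"],s["tool_rot"],s["ft_force"])
I={n:ctrl.get_image(n) for n in("scene","side","wrist")};pickle.dump((s,I),open("p1.pkl","wb"))
def cr(n,x0,y0,w,h,k): return cv2.resize(I[n]["pixels"][y0:y0+h,x0:x0+w],None,fx=k,fy=k,interpolation=cv2.INTER_CUBIC)
a=np.hstack([cr("scene",180,180,100,100,4),cr("side",220,190,100,100,4)])
b=cr("wrist",176,130,160,40,5);
cv2.imwrite("pics/p1.png",np.vstack([a,b])[:,:,::-1])
E
```

```text
[0.50161836 0.02028277 0.12047263] [ 3.14058060e+00 -7.47846994e-02  9.69301326e-04] [ 0.89271761  1.05872516 -5.20601177]
```

View pics/p1.png

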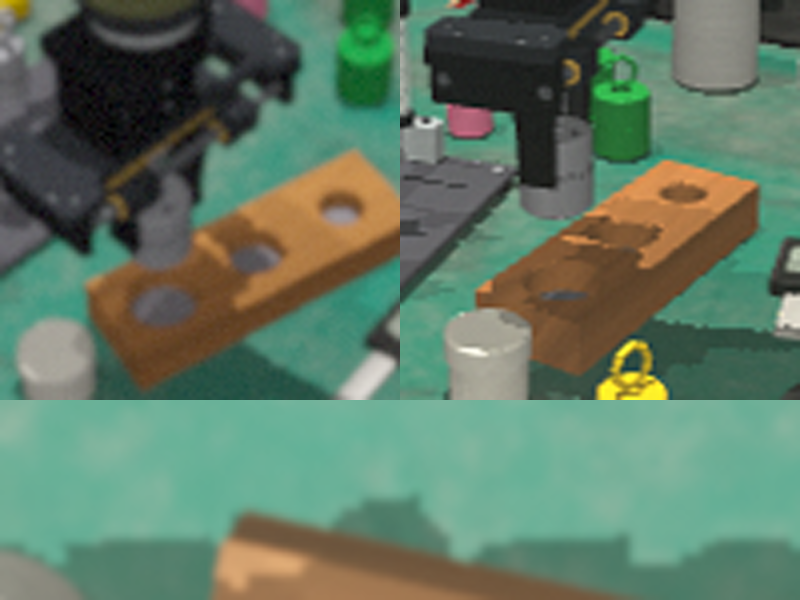

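The held weight hangs upright above the large bore. In the scene view the weight axis is at col 164 and the bore at col 164; in the side view 557 and 564. I'll turn that into an offset.

```bash
python3 - <<'E'
from h import *
def pj(n,p):
    i=d[n];T=np.linalg.inv(np.array(i["cam_to_world"]));q=np.array(i["K"])@(T[:3,:3]@np.array(p)+T[:3,3]);return q[:2]/q[2]
from scipy.optimize import least_squares
obs=(220.6,258.9)
r=least_squares(lambda q:[pj("scene",(*q,.0785))[0]-obs[0],pj("side",(*q,.0785))[0]-obs[1]],[.5,.02]);print("foot",r.x)
for b in((220.6,260.6),(220.9,260.9)):
    r=least_squares(lambda q:[pj("scene",(*q,.034))[0]-b[0],pj("side",(*q,.034))[0]-b[1]],[.5,.02]);print("bore",r.x)
for n in("scene","side"): print(n,[pj(n,(.5016,.0203,.0785)),pj(n,(.4997,.021,.034)),pj(n,(.495,.0245,.034))])
E
```

```text
foot [0.5052773  0.00986665]
bore [0.4986973  0.01895457]
bore [0.49811159 0.01841545]
scene [array([218.84634443, 240.77807164]), array([219.79447746, 251.86432059]), array([220.16854101, 253.61146006])]
side [array([259.00473826, 242.30027812]), array([259.94202665, 259.25420436]), array([261.35733631, 260.20019563])]
```

Emit:
send_rows --steps '[{"tx": -0.03, "ty": -0.01, "tz": 0.2, "turn": 0, "grip": 0.3}, {"tx": 0, "ty": 0, "tz": 0.2, "turn": 0, "grip": 0.3}, {"tx": 0, "ty": 0, "tz": 0.2, "turn": 0, "grip": 0.3}, {"tx": 0, "ty": 0, "tz": 0.1, "turn": 0, "grip": 0.3}, {"tx": 0, "ty": 0, "tz": 0.05, "turn": 0, "grip": 0.3}, {"tx": 0, "ty": 0, "tz": 0.05, "turn": 0, "grip": 0.3}, {"tx": 0, "ty": 0, "tz": 0, "turn": 0, "grip": 0.3}]'

```text
time: 11.2
position: [0.4994, 0.0218, 0.0721]
tool_rot: [3.141, -0.072, 0.0]
ft_force: [0.3, -0.6, -3.4]
grip_width: 0.496
grip_force: 29.9
```

Emit:
send_rows --steps '[{"tx": 0, "ty": 0, "tz": 0.06, "turn": 0, "grip": 0.3}, {"tx": 0, "ty": 0, "tz": 0.06, "turn": 0, "grip": 0.3}, {"tx": 0, "ty": 0, "tz": 0.06, "turn": 0, "grip": 0.3}, {"tx": 0, "ty": 0, "tz": 0, "turn": 0, "grip": 0.3}]'

```text
time: 11.7
position: [0.4989, 0.0218, 0.0607]
tool_rot: [-3.141, 0.073, 0.001]
ft_force: [-0.6, 0.8, -5.5]
grip_width: 0.497
grip_force: 29.9
```

Sliding in freely. I'll lower to the floor.

Emit:
send_rows --steps '[{"tx": 0, "ty": 0, "tz": 0.03, "turn": 0, "grip": 0.3}, {"tx": 0, "ty": 0, "tz": 0.03, "turn": 0, "grip": 0.3}, {"tx": 0, "ty": 0, "tz": 0.03, "turn": 0, "grip": 0.3}, {"tx": 0, "ty": 0, "tz": 0, "turn": 0, "grip": 0.3}]'

```text
time: 12.2
position: [0.4991, 0.0219, 0.0557]
tool_rot: [-3.141, 0.072, 0.001]
ft_force: [-1.3, 1.8, -5.9]
grip_width: 0.495
grip_force: 29.9
```

Emit:
send_rows --steps '[{"tx": 0, "ty": 0, "tz": 0.02, "turn": 0, "grip": 0.3}, {"tx": 0, "ty": 0, "tz": 0.02, "turn": 0, "grip": 0.3}, {"tx": 0, "ty": 0, "tz": 0, "turn": 0, "grip": 0.3}]'

```text
time: 12.58
position: [0.4992, 0.0219, 0.0537]
tool_rot: [3.141, -0.073, -0.001]
ft_force: [-4.4, 1.8, 0.2]
grip_width: 0.493
grip_force: 29.9
```

Emit:
send_rows --steps '[{"tx": 0, "ty": 0, "tz": 0.015, "turn": 0, "grip": 0.3}, {"tx": 0, "ty": 0, "tz": 0, "turn": 0, "grip": 0.3}, {"tx": 0, "ty": 0, "tz": 0, "turn": 0, "grip": 0.52}, {"tx": 0, "ty": 0, "tz": 0, "turn": 0, "grip": 0.56}, {"tx": 0, "ty": 0, "tz": 0, "turn": 0, "grip": 0.65}, {"tx": 0, "ty": 0, "tz": 0, "turn": 0, "grip": 0.7}, {"tx": 0, "ty": 0, "tz": 0, "turn": 0, "grip": 0.7}]'

```text
time: 13.45
position: [0.4995, 0.0217, 0.0526]
tool_rot: [3.141, -0.073, 0.0]
ft_force: [-0.1, 0.3, -0.2]
grip_width: 0.69
grip_force: 0.0
```

Emit:
send_rows --steps '[{"tx": 0, "ty": 0, "tz": -0.3, "turn": 0, "grip": 0.7}, {"tx": 0, "ty": 0, "tz": -0.6, "turn": 0, "grip": 0.65}, {"tx": 0, "ty": 0, "tz": -0.7, "turn": 0, "grip": 0.65}, {"tx": 0, "ty": -0.1, "tz": -0.7, "turn": 0, "grip": 0.65}, {"tx": 0.2, "ty": -0.2, "tz": -0.7, "turn": 0, "grip": 0.65}, {"tx": 0.4, "ty": -0.2, "tz": -0.6, "turn": 0, "grip": 0.65}, {"tx": 0.5, "ty": -0.3, "tz": -0.52, "turn": 0, "grip": 0.65}, {"tx": 0.5, "ty": -0.3, "tz": 0, "turn": 0, "grip": 0.65}, {"tx": 0.5, "ty": -0.22, "tz": 0, "turn": 0, "grip": 0.65}, {"tx": 0.22, "ty": 0, "tz": 0, "turn": 0, "grip": 0.65}, {"tx": 0, "ty": 0, "tz": 0, "turn": 0, "grip": 0.65}, {"tx": 0, "ty": 0, "tz": 0, "turn": 0, "grip": 0.65}]'

```text
time: 14.95
position: [0.6413, 0.0939, 0.3004]
tool_rot: [3.14, -0.073, -0.0]
ft_force: [-0.4, -0.6, 0.3]
grip_width: 0.651
grip_force: 0.0
```

```bash
python3 - <<'E'
from bench import ctrl
import cv2
from h import *
s=ctrl.get_state();i=ctrl.get_image("wrist");pickle.dump((s,i),open("w4.pkl","wb"))
print(s["position"],s["tool_rot"],s["time"])
print(wproj(s,i,(.642,.094,.172)),wproj(s,i,(.637,.019,.172)))
# bright-disc search: Hough around expected spot
g=cv2.cvtColor(i["pixels"],cv2.COLOR_RGB2GRAY)
a=cv2.resize(i["pixels"][130:240,190:350],None,fx=5,fy=5,interpolation=cv2.INTER_CUBIC)
b=cv2.cvtColor(a,cv2.COLOR_RGB2GRAY)
print(cv2.HoughCircles(b,cv2.HOUGH_GRADIENT,1.5,60,param1=60,param2=25,minRadius=50,maxRadius=110))
cv2.imwrite("pics/w4.png",a[:,:,::-1])
E
```

```text
[0.64129254 0.09392925 0.30036056] [ 3.14001915e+00 -7.33056055e-02 -9.60193127e-05] 14.95
[255.91089918 187.68494756] [327.60886894 189.024978  ]
[[[708.75  80.25  68.9 ]
  [404.25  93.75  87.2 ]
  [287.25  71.25  60.05]
  [ 77.25 185.25  78.8 ]
  [137.25 135.75  95.75]
  [570.75  71.25  59.9 ]]]
```

View pics/w4.png

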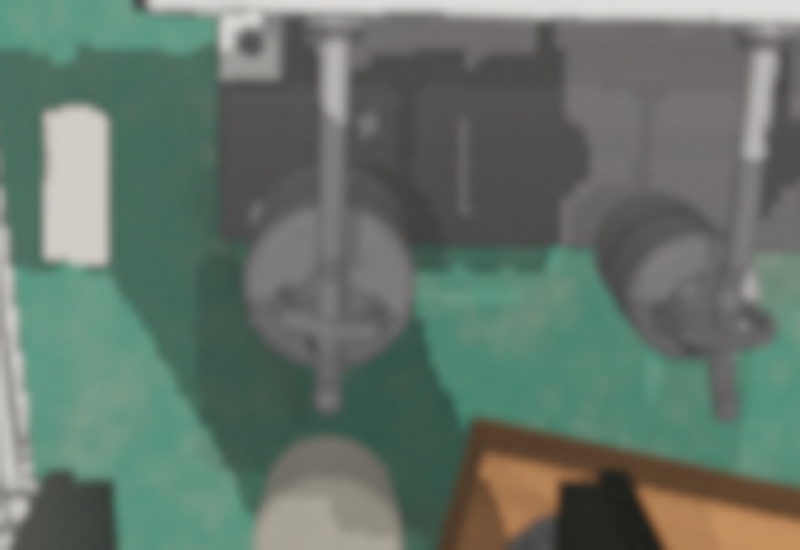

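Medium disc in the crop at (328,285), 2 mm ahead of the TCP. Descend and grip.

Emit:
send_rows --steps '[{"tx": 0.03, "ty": -0.01, "tz": 0.4, "turn": 0, "grip": 0.65}, {"tx": 0, "ty": 0, "tz": 0.4, "turn": 0, "grip": 0.65}, {"tx": 0, "ty": 0, "tz": 0.4, "turn": 0, "grip": 0.65}, {"tx": 0, "ty": 0, "tz": 0.4, "turn": 0, "grip": 0.65}, {"tx": 0, "ty": 0, "tz": 0.4, "turn": 0, "grip": 0.65}, {"tx": 0, "ty": 0, "tz": 0.24, "turn": 0, "grip": 0.65}, {"tx": 0, "ty": 0, "tz": 0, "turn": 0, "grip": 0.53}, {"tx": 0, "ty": 0, "tz": 0, "turn": 0, "grip": 0.47}, {"tx": 0, "ty": 0, "tz": 0, "turn": 0, "grip": 0.44}, {"tx": 0, "ty": 0, "tz": 0, "turn": 0, "grip": 0.41}, {"tx": 0, "ty": 0, "tz": 0, "turn": 0, "grip": 0.3}, {"tx": 0, "ty": 0, "tz": 0, "turn": 0, "grip": 0.2}]' --newtons 28

```text
time: 16.5
position: [0.6441, 0.095, 0.1658]
tool_rot: [3.141, -0.073, 0.001]
ft_force: [-0.5, 0.5, 1.7]
grip_width: 0.406
grip_force: 28.0
```

Emit:
send_rows --steps '[{"tx": 0, "ty": 0, "tz": -0.06, "turn": 0, "grip": 0.2}, {"tx": 0, "ty": 0, "tz": -0.06, "turn": 0, "grip": 0.2}, {"tx": 0, "ty": 0, "tz": -0.06, "turn": 0, "grip": 0.2}, {"tx": 0, "ty": 0, "tz": 0, "turn": 0, "grip": 0.2}, {"tx": 0, "ty": 0, "tz": 0, "turn": 0, "grip": 0.2}]'

```text
time: 17.12
position: [0.6438, 0.095, 0.1761]
tool_rot: [3.141, -0.073, -0.0]
ft_force: [-0.2, -0.2, -4.0]
grip_width: 0.404
grip_force: 28.0
```

Emit:
send_rows --steps '[{"tx": -0.15, "ty": 0, "tz": 0, "turn": 0, "grip": 0.2}, {"tx": -0.15, "ty": 0, "tz": 0, "turn": 0, "grip": 0.2}, {"tx": -0.2, "ty": 0, "tz": 0, "turn": 0, "grip": 0.2}, {"tx": -0.25, "ty": 0, "tz": 0, "turn": 0, "grip": 0.2}, {"tx": -0.25, "ty": 0, "tz": 0, "turn": 0, "grip": 0.2}, {"tx": -0.3, "ty": 0.3, "tz": 0, "turn": 0, "grip": 0.2}, {"tx": -0.4, "ty": 0.5, "tz": 0, "turn": 0, "grip": 0.2}, {"tx": -0.4, "ty": 0.5, "tz": 0, "turn": 0, "grip": 0.2}, {"tx": -0.3, "ty": 0.5, "tz": 0, "turn": 0, "grip": 0.2}, {"tx": -0.22, "ty": 0.4, "tz": 0, "turn": 0, "grip": 0.2}, {"tx": 0, "ty": 0.31, "tz": 0, "turn": 0, "grip": 0.2}, {"tx": 0, "ty": 0, "tz": 0, "turn": 0, "grip": 0.2}]'

```text
time: 18.62
position: [0.4791, -0.0495, 0.1763]
tool_rot: [3.139, -0.077, 0.0]
ft_force: [0.6, 0.2, -3.2]
grip_width: 0.406
grip_force: 28.0
```

Emit:
send_rows --steps '[{"tx": 0, "ty": 0, "tz": 0.3, "turn": 0, "grip": 0.2}, {"tx": 0, "ty": 0, "tz": 0.3, "turn": 0, "grip": 0.2}, {"tx": 0, "ty": 0, "tz": 0.3, "turn": 0, "grip": 0.2}, {"tx": 0, "ty": 0, "tz": 0, "turn": 0, "grip": 0.2}, {"tx": 0, "ty": 0, "tz": 0, "turn": 0, "grip": 0.2}]'

```text
time: 19.25
position: [0.4802, -0.0479, 0.1222]
tool_rot: [-3.14, 0.072, -0.0]
ft_force: [0.7, -0.5, -3.4]
grip_width: 0.405
grip_force: 28.0
```

Emit:
send_rows --steps '[{"tx": -0.02, "ty": 0, "tz": 0.25, "turn": 0, "grip": 0.2}, {"tx": 0, "ty": 0, "tz": 0.25, "turn": 0, "grip": 0.2}, {"tx": 0, "ty": 0, "tz": 0.2, "turn": 0, "grip": 0.2}, {"tx": 0, "ty": 0, "tz": 0.08, "turn": 0, "grip": 0.2}, {"tx": 0, "ty": 0, "tz": 0.05, "turn": 0, "grip": 0.2}, {"tx": 0, "ty": 0, "tz": 0.05, "turn": 0, "grip": 0.2}, {"tx": 0, "ty": 0, "tz": 0, "turn": 0, "grip": 0.2}]'

```text
time: 20.12
position: [0.4787, -0.0482, 0.0695]
tool_rot: [3.141, -0.073, 0.0]
ft_force: [-0.5, 0.1, -4.3]
grip_width: 0.401
grip_force: 28.0
```

Entering freely (no contact force at about 4 mm deep).

Emit:
send_rows --steps '[{"tx": 0, "ty": 0, "tz": 0.06, "turn": 0, "grip": 0.2}, {"tx": 0, "ty": 0, "tz": 0.06, "turn": 0, "grip": 0.2}, {"tx": 0, "ty": 0, "tz": 0.05, "turn": 0, "grip": 0.2}, {"tx": 0, "ty": 0, "tz": 0.03, "turn": 0, "grip": 0.2}, {"tx": 0, "ty": 0, "tz": 0, "turn": 0, "grip": 0.2}]'

```text
time: 20.75
position: [0.4785, -0.0481, 0.0572]
tool_rot: [-3.141, 0.073, 0.001]
ft_force: [0.6, 0.2, -4.3]
grip_width: 0.406
grip_force: 28.0
```

Emit:
send_rows --steps '[{"tx": 0, "ty": 0, "tz": 0.02, "turn": 0, "grip": 0.2}, {"tx": 0, "ty": 0, "tz": 0.02, "turn": 0, "grip": 0.2}, {"tx": 0, "ty": 0, "tz": 0, "turn": 0, "grip": 0.2}]'

```text
time: 21.12
position: [0.4786, -0.0481, 0.0549]
tool_rot: [3.141, -0.072, -0.0]
ft_force: [-0.1, -0.4, -3.8]
grip_width: 0.405
grip_force: 28.0
```

Emit:
send_rows --steps '[{"tx": 0, "ty": 0, "tz": 0.015, "turn": 0, "grip": 0.2}, {"tx": 0, "ty": 0, "tz": 0.015, "turn": 0, "grip": 0.2}, {"tx": 0, "ty": 0, "tz": 0, "turn": 0, "grip": 0.2}]'

```text
time: 21.5
position: [0.4788, -0.0482, 0.0534]
tool_rot: [3.141, -0.073, 0.0]
ft_force: [-0.5, -0.0, -1.1]
grip_width: 0.4
grip_force: 28.0
```

Emit:
send_rows --steps '[{"tx": 0, "ty": 0, "tz": 0.02, "turn": 0, "grip": 0.2}, {"tx": 0, "ty": 0, "tz": 0, "turn": 0, "grip": 0.2}, {"tx": 0, "ty": 0, "tz": 0, "turn": 0, "grip": 0.43}, {"tx": 0, "ty": 0, "tz": 0, "turn": 0, "grip": 0.47}, {"tx": 0, "ty": 0, "tz": 0, "turn": 0, "grip": 0.55}, {"tx": 0, "ty": 0, "tz": 0, "turn": 0, "grip": 0.55}, {"tx": 0, "ty": 0, "tz": -0.3, "turn": 0, "grip": 0.55}, {"tx": 0, "ty": 0, "tz": -0.6, "turn": 0, "grip": 0.55}, {"tx": 0, "ty": 0, "tz": -0.7, "turn": 0, "grip": 0.55}, {"tx": 0, "ty": 0, "tz": -0.7, "turn": 0, "grip": 0.55}, {"tx": 0, "ty": 0, "tz": -0.7, "turn": 0, "grip": 0.55}]'

```text
time: 22.88
position: [0.4787, -0.0477, 0.2348]
tool_rot: [3.14, -0.071, 0.003]
ft_force: [0.8, -1.2, -1.3]
grip_width: 0.552
grip_force: 0.0
```

Emit:
send_rows --steps '[{"tx": 0.2, "ty": -0.1, "tz": -0.6, "turn": 0, "grip": 0.55}, {"tx": 0.4, "ty": -0.2, "tz": -0.53, "turn": 0, "grip": 0.55}, {"tx": 0.5, "ty": -0.3, "tz": 0, "turn": 0, "grip": 0.55}, {"tx": 0.5, "ty": -0.3, "tz": 0, "turn": 0, "grip": 0.55}, {"tx": 0.5, "ty": -0.2, "tz": 0, "turn": 0, "grip": 0.55}, {"tx": 0.48, "ty": -0.15, "tz": 0, "turn": 0, "grip": 0.55}, {"tx": 0, "ty": 0, "tz": 0, "turn": 0, "grip": 0.55}, {"tx": 0, "ty": 0, "tz": 0, "turn": 0, "grip": 0.55}]'

```text
time: 23.88
position: [0.6362, 0.0197, 0.3005]
tool_rot: [3.141, -0.072, -0.0]
ft_force: [0.1, 0.3, 0.4]
grip_width: 0.551
grip_force: 0.0
```

```bash
python3 - <<'E'
from bench import ctrl
import cv2
from h import *
s=ctrl.get_state();i=ctrl.get_image("wrist");pickle.dump((s,i),open("w5.pkl","wb"))
print(s["position"],s["tool_rot"],s["time"]);print(wproj(s,i,(.637,.019,.173)))
b=ctrl.get_image("side")["pixels"]
a=cv2.resize(i["pixels"][150:230,206:306],None,fx=4,fy=4,interpolation=cv2.INTER_CUBIC)
b=cv2.resize(b[190:270,220:320],None,fx=4,fy=4,interpolation=cv2.INTER_CUBIC)
cv2.imwrite("pics/w5.png",np.hstack([a,b])[:,:,::-1])
E
```

```text
[0.63622163 0.01968626 0.30054915] [ 3.14064194e+00 -7.21573042e-02 -6.63719834e-05] 23.875
[256.70513232 187.80999375]
```

View pics/w5.png

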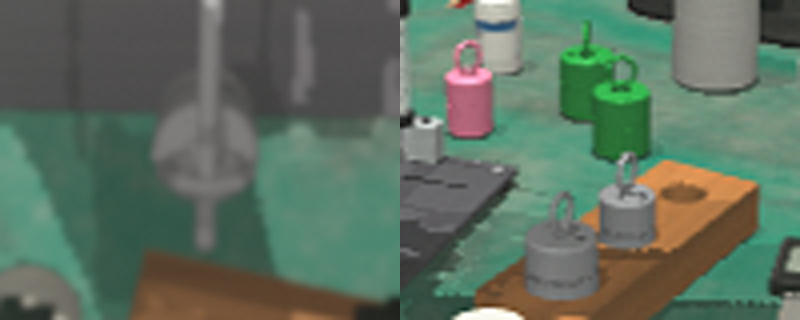

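Right half: large and medium stand home and upright in their bores. Left half: small disc at (205,149), 2 mm ahead of the TCP. Gripping it now.

Emit:
send_rows --steps '[{"tx": 0.03, "ty": 0.01, "tz": 0.4, "turn": 0, "grip": 0.55}, {"tx": 0, "ty": 0, "tz": 0.4, "turn": 0, "grip": 0.55}, {"tx": 0, "ty": 0, "tz": 0.4, "turn": 0, "grip": 0.55}, {"tx": 0, "ty": 0, "tz": 0.4, "turn": 0, "grip": 0.55}, {"tx": 0, "ty": 0, "tz": 0.4, "turn": 0, "grip": 0.55}, {"tx": 0, "ty": 0, "tz": 0.22, "turn": 0, "grip": 0.55}, {"tx": 0, "ty": 0, "tz": 0, "turn": 0, "grip": 0.43}, {"tx": 0, "ty": 0, "tz": 0, "turn": 0, "grip": 0.37}, {"tx": 0, "ty": 0, "tz": 0, "turn": 0, "grip": 0.34}, {"tx": 0, "ty": 0, "tz": 0, "turn": 0, "grip": 0.31}, {"tx": 0, "ty": 0, "tz": 0, "turn": 0, "grip": 0.2}, {"tx": 0, "ty": 0, "tz": 0, "turn": 0, "grip": 0.1}]' --newtons 25

```text
time: 25.48
position: [0.6389, 0.0191, 0.1671]
tool_rot: [3.141, -0.072, 0.001]
ft_force: [-0.2, 1.0, 2.5]
grip_width: 0.31
grip_force: 25.0
```

Emit:
send_rows --steps '[{"tx": 0, "ty": 0, "tz": -0.06, "turn": 0, "grip": 0.1}, {"tx": 0, "ty": 0, "tz": -0.06, "turn": 0, "grip": 0.1}, {"tx": 0, "ty": 0, "tz": -0.06, "turn": 0, "grip": 0.1}, {"tx": 0, "ty": 0, "tz": 0, "turn": 0, "grip": 0.1}, {"tx": 0, "ty": 0, "tz": 0, "turn": 0, "grip": 0.1}]'

```text
time: 26.1
position: [0.6385, 0.0189, 0.1773]
tool_rot: [3.141, -0.073, -0.0]
ft_force: [0.4, -0.0, -2.7]
grip_width: 0.315
grip_force: 25.0
```

Emit:
send_rows --steps '[{"tx": -0.15, "ty": 0, "tz": 0, "turn": 0, "grip": 0.1}, {"tx": -0.15, "ty": 0, "tz": 0, "turn": 0, "grip": 0.1}, {"tx": -0.2, "ty": 0, "tz": 0, "turn": 0, "grip": 0.1}, {"tx": -0.25, "ty": 0, "tz": 0, "turn": 0, "grip": 0.1}, {"tx": -0.25, "ty": 0, "tz": 0, "turn": 0, "grip": 0.1}, {"tx": -0.35, "ty": 0.3, "tz": 0, "turn": 0, "grip": 0.1}, {"tx": -0.45, "ty": 0.5, "tz": 0, "turn": 0, "grip": 0.1}, {"tx": -0.45, "ty": 0.5, "tz": 0, "turn": 0, "grip": 0.1}, {"tx": -0.35, "ty": 0.5, "tz": 0, "turn": 0, "grip": 0.1}, {"tx": -0.29, "ty": 0.4, "tz": 0, "turn": 0, "grip": 0.1}, {"tx": 0, "ty": 0.2, "tz": 0, "turn": 0, "grip": 0.1}, {"tx": 0, "ty": 0, "tz": 0, "turn": 0, "grip": 0.1}]'

```text
time: 27.6
position: [0.459, -0.1173, 0.1777]
tool_rot: [3.14, -0.075, 0.002]
ft_force: [0.1, 0.1, -2.1]
grip_width: 0.31
grip_force: 25.0
```

Emit:
send_rows --steps '[{"tx": 0, "ty": 0, "tz": 0.3, "turn": 0, "grip": 0.1}, {"tx": 0, "ty": 0, "tz": 0.3, "turn": 0, "grip": 0.1}, {"tx": 0, "ty": 0, "tz": 0.3, "turn": 0, "grip": 0.1}, {"tx": 0, "ty": 0, "tz": 0, "turn": 0, "grip": 0.1}, {"tx": 0, "ty": 0, "tz": 0, "turn": 0, "grip": 0.1}]'

```text
time: 28.22
position: [0.459, -0.1167, 0.1234]
tool_rot: [-3.14, 0.072, -0.0]
ft_force: [-0.5, 0.0, -2.2]
grip_width: 0.309
grip_force: 25.0
```

Emit:
send_rows --steps '[{"tx": 0, "ty": 0, "tz": 0.25, "turn": 0, "grip": 0.1}, {"tx": 0, "ty": 0, "tz": 0.25, "turn": 0, "grip": 0.1}, {"tx": 0, "ty": 0, "tz": 0.2, "turn": 0, "grip": 0.1}, {"tx": 0, "ty": 0, "tz": 0.1, "turn": 0, "grip": 0.1}, {"tx": 0, "ty": 0, "tz": 0.05, "turn": 0, "grip": 0.1}, {"tx": 0, "ty": 0, "tz": 0.05, "turn": 0, "grip": 0.1}, {"tx": 0, "ty": 0, "tz": 0, "turn": 0, "grip": 0.1}]'

```text
time: 29.1
position: [0.4588, -0.1169, 0.0695]
tool_rot: [3.141, -0.072, 0.0]
ft_force: [-0.0, 0.2, -2.6]
grip_width: 0.31
grip_force: 25.0
```

Emit:
send_rows --steps '[{"tx": 0, "ty": 0, "tz": 0.06, "turn": 0, "grip": 0.1}, {"tx": 0, "ty": 0, "tz": 0.06, "turn": 0, "grip": 0.1}, {"tx": 0, "ty": 0, "tz": 0, "turn": 0, "grip": 0.1}]'

```text
time: 29.48
position: [0.4584, -0.1168, 0.0619]
tool_rot: [-3.141, 0.073, 0.001]
ft_force: [0.4, -0.0, -2.1]
grip_width: 0.309
grip_force: 25.0
```

Emit:
send_rows --steps '[{"tx": 0, "ty": 0, "tz": 0.05, "turn": 0, "grip": 0.1}, {"tx": 0, "ty": 0, "tz": 0.03, "turn": 0, "grip": 0.1}, {"tx": 0, "ty": 0, "tz": 0.02, "turn": 0, "grip": 0.1}, {"tx": 0, "ty": 0, "tz": 0, "turn": 0, "grip": 0.1}]'

```text
time: 29.98
position: [0.4586, -0.1169, 0.0561]
tool_rot: [-3.141, 0.073, 0.0]
ft_force: [-0.1, 0.6, -2.0]
grip_width: 0.31
grip_force: 25.0
```

Emit:
send_rows --steps '[{"tx": 0, "ty": 0, "tz": 0.02, "turn": 0, "grip": 0.1}, {"tx": 0, "ty": 0, "tz": 0.02, "turn": 0, "grip": 0.1}, {"tx": 0, "ty": 0, "tz": 0, "turn": 0, "grip": 0.1}]'

```text
time: 30.35
position: [0.4586, -0.1169, 0.0537]
tool_rot: [-3.141, 0.073, 0.0]
ft_force: [-0.5, -0.0, -1.0]
grip_width: 0.312
grip_force: 25.0
```

Emit:
send_rows --steps '[{"tx": 0, "ty": 0, "tz": 0.02, "turn": 0, "grip": 0.1}, {"tx": 0, "ty": 0, "tz": 0, "turn": 0, "grip": 0.1}]'

```text
time: 30.6
position: [0.4587, -0.1169, 0.0526]
tool_rot: [3.141, -0.072, 0.0]
ft_force: [-0.7, -0.9, -2.0]
grip_width: 0.308
grip_force: 25.0
```

Emit:
send_rows --steps '[{"tx": 0, "ty": 0, "tz": 0.02, "turn": 0, "grip": 0.1}, {"tx": 0, "ty": 0, "tz": 0, "turn": 0, "grip": 0.1}, {"tx": 0, "ty": 0, "tz": 0, "turn": 0, "grip": 0.1}]'

```text
time: 30.98
position: [0.459, -0.1169, 0.0525]
tool_rot: [3.14, -0.073, -0.0]
ft_force: [-3.8, 0.9, 8.4]
grip_width: 0.311
grip_force: 25.0
```

Floor contact. Release and rise.

Emit:
send_rows --steps '[{"tx": 0, "ty": 0, "tz": -0.01, "turn": 0, "grip": 0.1}, {"tx": 0, "ty": 0, "tz": 0, "turn": 0, "grip": 0.33}, {"tx": 0, "ty": 0, "tz": 0, "turn": 0, "grip": 0.37}, {"tx": 0, "ty": 0, "tz": 0, "turn": 0, "grip": 0.45}, {"tx": 0, "ty": 0, "tz": 0, "turn": 0, "grip": 0.45}, {"tx": 0, "ty": 0, "tz": -0.3, "turn": 0, "grip": 0.45}, {"tx": 0, "ty": 0, "tz": -0.6, "turn": 0, "grip": 0.45}, {"tx": 0, "ty": 0, "tz": -0.7, "turn": 0, "grip": 0.45}, {"tx": 0, "ty": 0, "tz": -0.7, "turn": 0, "grip": 0.45}, {"tx": 0, "ty": 0, "tz": -0.7, "turn": 0, "grip": 0.45}, {"tx": 0, "ty": 0, "tz": 0, "turn": 0, "grip": 0.45}, {"tx": 0, "ty": 0, "tz": 0, "turn": 0, "grip": 0.45}]'

```text
time: 32.48
position: [0.4585, -0.1168, 0.2323]
tool_rot: [3.14, -0.072, 0.0]
ft_force: [0.7, 0.3, -0.2]
grip_width: 0.45
grip_force: 0.0
```

```bash
python3 - <<'E'
from bench import ctrl
import cv2,numpy as np
def cr(n,x0,y0,w,h,k): return cv2.resize(ctrl.get_image(n)["pixels"][y0:y0+h,x0:x0+w],None,fx=k,fy=k,interpolation=cv2.INTER_CUBIC)
cv2.imwrite("pics/end.png",np.hstack([cr("scene",180,160,100,120,4),cr("side",220,160,100,120,4)])[:,:,::-1])
print(ctrl.get_state()["position"])
E
```

```text
[ 0.45795035 -0.11663373  0.23118398]
```

View pics/end.png

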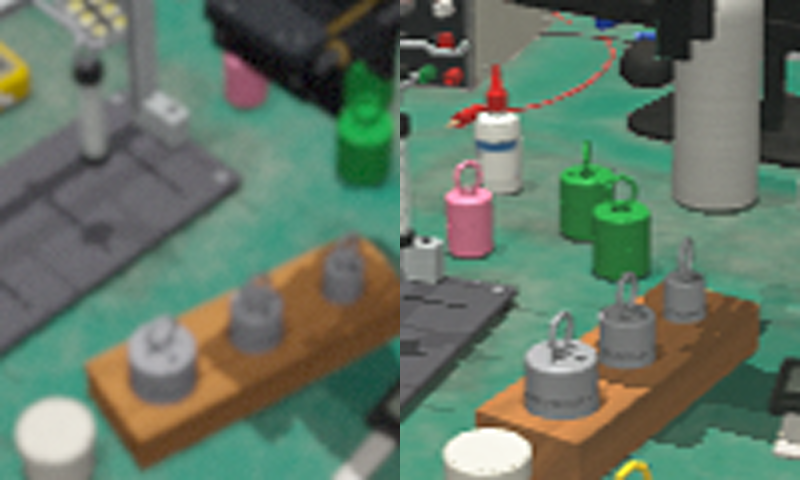

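All three weights stand upright and home: scene view (162,365), (257,318), (343,275). The balance still hangs and the gripper is clear. Handing in.

```bash
python3 -c "
from bench import ctrl
print(ctrl.close_job())"
```

```text
the job is handed in; nothing more can be done
None
```

The job is handed in after about 32 s of the 72 s allowed: in the last pictures all three weights stand upright and fully down in their own bores, and the balance still hangs on its hook. The judge's result was not shown to me.

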